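# Tare a sample vial on the bench balance

### The job

First stand the blue-capped vial upright near the middle of the balance's steel pan, setting it down rather than dropping it, and let go. With the vial standing there, slide the blue dust cover all the way aside along its rails, press the green tare key under it fully down and let it come up, and then slide the cover fully home over the key again. Leave the vial standing on the pan, and leave the other two vials where they are.

Things in the scene. Friction and masses are not known exactly. Their poses are not given: they have to be found in the camera images.
- vial_blue_centre (a point): Centre (half-way up, 23.5 mm above its foot) of the glass sample vial with the blue screw cap and orange label, the one to tare. It stands loose and upright on the worktop, 22 mm in diameter, 47 mm tall, 24 g.
- vial_white_centre (a point): Centre of the like vial with the white cap; stands in the same row, neighbours 50 to 80 mm apart (centres, in world y), not to be moved.
- vial_black_centre (a point): Centre of the like vial with the black cap; stands in the same row, not to be moved.
- balance: White bench balance fixed to the worktop, 240 mm long (its x) by 150 mm wide (its y), deck 34 mm high; it stands right of the microscope and may be turned some 15 degrees. Origin: centre of its underside on the worktop. Its +x points away from its front (key panel and display) to the pan at its rear, +y to its left, z up.
- stereo_microscope: Fixed stereo microscope beyond the worktop's free front strip, an obstacle. Origin: centre of its base on the worktop; black base plate 237 mm (x) by 388 mm (y), 22 mm high. Its eyepieces lean out toward the robot to 120 mm before the origin (-x), from 94 mm right to 20 mm left of it, 343 to 400 mm above the worktop; between the vials and the balance, pass on the robot's side of them.
- printer: Fixed white and black printer left of the vials, an obstacle, 509 mm (x) by 413 mm (y), 239 mm high; origin: centre of its underside.
- pan_top (a point): Centre of the upper face of the round steel weighing pan, 100 mm in diameter, flat, 46 mm above the worktop; it is at (+56, 0) mm in the balance's x, y.
- cover_rib (a point): Middle of the top edge of the white push rib of the blue sliding dust cover; moves with the cover, 64 mm above the worktop. The cover is a plate 72 mm (balance x) by 66 mm (balance y), its upper face 49 mm above the worktop. The rib stands upright across its middle, 48 mm long in the balance's x, 8 mm thick in y, 15 mm high above the plate, and is there to be pushed sideways. The axes of this point are parallel to the balance's.
- cover (a joint): Position of the dust cover, m: 0 is closed (rib right over the tare key), 0.066 is fully open; it grows as the cover slides to the balance's -y (right). It has hard stops at both ends, starts closed or a few mm ajar, stays where it is left, and takes about 2 N to move.
- tare_key_top (a point): Centre of the top of the round green tare key, 26 mm in diameter, hidden under the closed cover; at (-62, +35) mm in the balance's x, y and 40 mm above the worktop when up. It stands between two rails 62 mm apart (inner faces, in the balance's x) that rise 5 mm above it.
- tare_key (a joint): Travel of the tare key, m: 0 is up, 0.005 is fully down. A spring pushes it back up; fully down takes about 4.5 N.

How it is judged:
By the outcome, as a careful person would: the job done as asked, in the order asked, and still so for the second after the job is handed in, with the robot touching nothing.
It also fails if it takes over 61 s, if anything falls off the work surface, if the arm or the gripper's body presses on something with over 40 N, if the wrist force passes 120 N, or if a joint passes its speed limit or range.

### The arm

A 6-joint arm with a two-finger parallel gripper is mounted at the origin on a cart in front of the work surface, level with it; the furniture and walls round the work are solid. World frame = base frame: x ahead of the robot, y to its left, z up, the work surface at z = 0. Lengths are in m, angles in rad, forces in N, time in s.
With the tool pointing down it reaches from about 0.2 to 0.875 m from the base axis. Payload 3.4 kg.
Tool frame: the origin (TCP) lies between the finger pads; the fingertips stand 25 mm ahead of it and the grasp point (between the pads) lies 6 mm ahead of it (r.nose_length is the z of the fingertips in the tool frame, in m); z points along the fingers, y is the line along which they close (so a half turn about z gives the same grasp; the last joint's range is limited). The gripper opens to 94 mm and grips with 3 to 60 N. Pads are 16 mm wide; open, the fingers measure 119 mm over their backs; the gripper's body (75 mm by 177 mm) begins 78 mm behind the grasp point.
Start: joints at [-1.252, 0.276, 1.505, -0, 1.361, -0.121], TCP at [0.245, -0.52, 0.23] pointing down, gripper open.
Joint ranges: [-2.89, 2.89], [-0.75, 2.08], [0.22, 2.7], [-1.18, 4.32], [0.11, 2.71], [-2.7, 2.7]. Speed limits (rad/s): [2.57, 2.57, 3.14, 3.14, 3.14, 3.14].

### API

Orientations are given as a unit quaternion [w, x, y, z].
In Python, from plant import r, gripper_to, inverse_kinematics, vision, models, telemetry gives the robot as it stands. Calls block until the motion is done:
- r.move_to(position, orientation): joint-space move of the TCP to a pose.
- r.move_l(position, rot=None, vel=0.15, guard=None): straight line of the TCP; rot=None keeps the orientation; vel is the mean speed in m/s. With guard (N) it stops when the force on the tool has changed by that much, and returns True; else False.
- r.movej(angles): joint-space move.
- gripper_to(opening, f_grip=None): finger opening in m; f_grip is the grip in N (None keeps the last); returns when the fingers have stopped.
- r.hold(seconds).
- inverse_kinematics(position, orientation): joint angles nearest the present ones, or None.
- vision.snapshot(name): name is "scene" or "top"; returns the picture (420x560x3 uint8, red, green, blue); there is no depth.
- vision.get_calibration(name): a dict with "fx", "fy", "cx", "cy" (pixels), "position" and "orientation" of the camera in the world. Camera axes: x right, y down, z forward; pixel columns grow to the right and rows downward; lengths in m; the calibration is good to about 2 mm. A picture is of the moment at which its call begins. get_calibration takes no time and is no camera call.
A pose or a line that the arm cannot do raises r.PlanningError and nothing moves.
- r.sign_off(): hands the job in; it is judged then, once.
Trained networks look in the newest picture that a camera, given by its name, has taken for a name from the list of things; names that differ only in an ending like _2 or _b are one class to them, and where a whole thing is asked for, a point or a joint stands for the part that bears it (a point fixed in the world has none). Each returns a list of dicts, best first, with "score" (0 to 1); they miss things now and then, are a little off and sometimes report something else, mostly with a low value. They report only what shows in the picture. A call takes as long as a camera call.
- models.boxes_of(thing, camera): "at" ([x, y, z] in m, in world coordinates, good to about 4 mm: the middle of the surface that is visible of it).
- models.regions_of(thing, camera): "pixels" (420x560 bool, what is visible of it).
- models.mark_of(thing, camera): "at" ([x, y, z] in m, in world coordinates, good to about 4 mm: a listed point, or the origin of a listed thing).
Readings, each from a call of its own:
- telemetry.current_t(): time.
- telemetry.current_joints(): joint angles.
- telemetry.current_dq(): joint speeds.
- telemetry.current_joint_efforts(): joint torques, N m.
- telemetry.current_ee_pos(): TCP position.
- telemetry.current_tool_rot(): TCP orientation.
- telemetry.current_wrist_force(): force on the tool from outside, world axes, zero at the start.
- telemetry.current_torque(): the same for the moment, N m.
- telemetry.current_opening(): finger opening in m.
- telemetry.current_finger_force(): force on a finger pad.
Only numpy, scipy, OpenCV 4.12 (cv2) and the standard library are available. Lean on these libraries where they do the work, as an engineer would, in place of code of your own. Each camera call takes 0.05 s, during which the arm holds its last target. There are 200 camera calls.

## Working session

There is one attempt and no reset: what is moved stays moved. The work goes in short steps, each a Python script; the robot and the scene stay as the last script left them, time stands still between calls to the robot, and variables do not carry over. Pictures are saved under pics/ and viewed, at most 10 in all, crops included, and the job is handed in when it is done.

```bash
mkdir -p pics; ls; python3 - <<'E'
from plant import r, vision, models, telemetry
import cv2,numpy as np
for c in("scene","top"):
    im=vision.snapshot(c); cv2.imwrite(f"pics/{c}0.png",im[:,:,::-1])
    k=vision.get_calibration(c); print(c,{a:np.round(b,3) for a,b in k.items()})
    for t in("vial_blue_centre","vial_white_centre","vial_black_centre","balance","pan_top","cover_rib","tare_key_top","stereo_microscope","printer"):
        print(t,[(np.round(d["at"],4),round(d["score"],2)) for d in models.mark_of(t,c)[:2]])
print(telemetry.current_t(),r.nose_length,telemetry.current_tool_rot())
E
```

```text
pics
scene {'fx': np.float64(418.723), 'fy': np.float64(418.723), 'cx': np.float64(280.867), 'cy': np.float64(221.419), 'position': array([-0.084,  0.903,  0.883]), 'orientation': array([ 0.131, -0.282,  0.86 , -0.405])}
vial_blue_centre [(array([0.3994, 0.1435, 0.0235]), 0.48)]
vial_white_centre [(array([0.4275, 0.212 , 0.0193]), 0.57)]
vial_black_centre [(array([0.4088, 0.2633, 0.0205]), 0.48), (array([ 0.4495, -0.2638,  0.0621]), 0.34)]
balance [(array([ 0.516 , -0.2936,  0.0009]), 0.67)]
pan_top [(array([ 0.5717, -0.3022,  0.0448]), 0.72), (array([ 0.5158, -0.2967, -0.0009]), 0.42)]
cover_rib [(array([ 0.5695, -0.3019,  0.0453]), 0.56), (array([ 0.4508, -0.2649,  0.062 ]), 0.46)]
tare_key_top []
stereo_microscope []
printer []
top {'fx': np.float64(499.715), 'fy': np.float64(499.715), 'cx': np.float64(268.115), 'cy': np.float64(203.599), 'position': array([0.441, 0.109, 1.466]), 'orientation': array([ 0.015, -0.697,  0.716, -0.023])}
vial_blue_centre [(array([0.399 , 0.1463, 0.0245]), 0.37)]
vial_white_centre [(array([0.4273, 0.2072, 0.0243]), 0.53)]
vial_black_centre [(array([0.4105, 0.2652, 0.025 ]), 0.46)]
balance [(array([ 5.192e-01, -2.965e-01,  1.000e-04]), 0.93)]
pan_top [(array([ 0.5759, -0.2965,  0.0444]), 0.77)]
cover_rib [(array([ 0.454 , -0.2673,  0.0636]), 0.58)]
tare_key_top []
stereo_microscope []
printer []
1.0 0.025 [ 3.81617237e-05  9.75922584e-01  2.18117192e-01 -7.29730539e-06]
```

View pics/scene0.png

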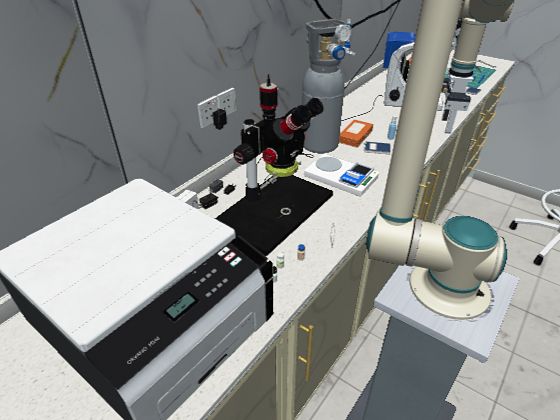

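View pics/top0.png

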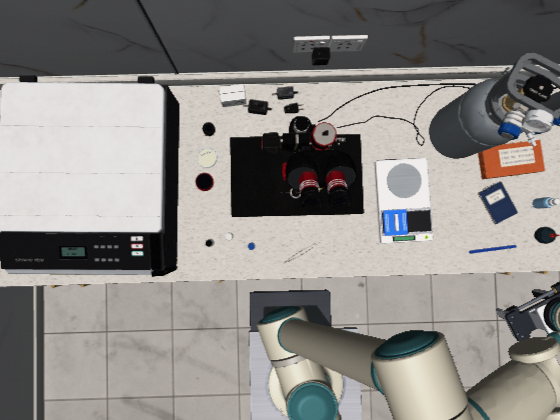

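```bash
cat > h.py <<'E'
import numpy as np, cv2
from scipy.spatial.transform import Rotation as R
from plant import r, gripper_to, inverse_kinematics, vision, models, telemetry
def unproj(uv,z,cam):
    k=vision.get_calibration(cam); q=k["orientation"]; p=np.array(k["position"])
    uv=np.atleast_2d(uv).astype(float)
    d=np.c_[(uv[:,0]-k["cx"])/k["fx"],(uv[:,1]-k["cy"])/k["fy"],np.ones(len(uv))]
    d=d@R.from_quat([q[1],q[2],q[3],q[0]]).as_matrix().T
    return p+d*((z-p[2])/d[:,2])[:,None]
def blob(im,lo,hi,box):
    """centroids (u,v,area) of the HSV range lo..hi inside box u0,v0,u1,v1, largest first"""
    m=cv2.inRange(cv2.cvtColor(im,cv2.COLOR_RGB2HSV),lo,hi); k=np.zeros_like(m)
    u0,v0,u1,v1=box; k[v0:v1,u0:u1]=m[v0:v1,u0:u1]
    n,_,s,c=cv2.connectedComponentsWithStats(k)
    return sorted([(*c[i],s[i,4]) for i in range(1,n)],key=lambda t:-t[2])
def down(yaw):
    """tool pointing down, its y axis at angle yaw from world y (mod sign)"""
    q=(R.from_euler('z',yaw)*R.from_euler('x',np.pi)).as_quat(); return [q[3],q[0],q[1],q[2]]
E
python3 - <<'E'
from h import *
for c,box in(("top",(240,235,262,256)),("scene",(285,235,315,265))):
    im=vision.snapshot(c)
    b=blob(im,(100,100,50),(130,255,255),box)[:1]; print(c,b,unproj(b[0][:2],.047 if c=="top" else .042,c))
    for t,z in(("balance",.034),("pan_top",.046),("cover_rib",.05)):
        for d in models.regions_of(t,c)[:1]:
            px=np.argwhere(d["pixels"])[:,::-1]; w=unproj(px,z,c)[:,:2]
            (ce,sz,an)=cv2.minAreaRect((w*1000).astype(np.float32)); print(t,d["score"],len(px),np.round(ce),np.round(sz),an,np.round(w.mean(0),4))
im=vision.snapshot("top")
a=cv2.resize(im[150:255,370:440],None,fx=5.5,fy=5.5,interpolation=cv2.INTER_CUBIC)
cv2.imwrite("pics/bal.png",a[:,:,::-1])
E
```

```text
top [(np.float64(250.73529411764707), np.float64(246.0), np.int32(34))] [[0.39837415 0.14558747 0.047     ]]
balance 0.61 4424 [ 519. -296.] [242. 156.] 2.4876561164855957 [ 0.5177 -0.2967]
pan_top 0.93 4409 [ 518. -294.] [239. 154.] 1.5906349420547485 [ 0.5168 -0.293 ]
cover_rib 0.56 615 [ 455. -268.] [68. 74.] 88.46617126464844 [ 0.4563 -0.2674]
scene [(np.float64(301.28125), np.float64(247.1875), np.int32(32))] [[0.39512786 0.14296579 0.042     ]]
balance 0.71 1850 [ 508. -287.] [249. 198.] 1.5511317253112793 [ 0.5024 -0.2794]
pan_top 0.72 1839 [ 499. -270.] [245. 195.] 2.2172534465789795 [ 0.4947 -0.2635]
cover_rib 0.55 212 [ 452. -267.] [68. 75.] 0.9629067182540894 [ 0.4503 -0.2656]
```

View pics/bal.png

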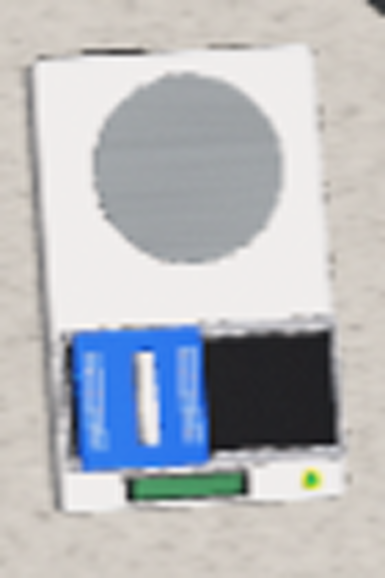

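```bash
python3 - <<'E'
from h import *
q=down(np.pi/2)
r.move_to([.32,-.25,.2],q)
print(telemetry.current_joints())
r.move_l([.32,.1,.2],vel=.3)
gripper_to(.05)
r.move_l([.398,.1455,.12],vel=.25)
print(r.move_l([.398,.1455,.032],vel=.08,guard=5))
gripper_to(0,f_grip=8)
print(telemetry.current_opening(),telemetry.current_finger_force(),telemetry.current_ee_pos(),telemetry.current_t())
if .018<telemetry.current_opening()<.026:
    r.move_l([.398,.1455,.15],vel=.12)
    print(telemetry.current_opening(),telemetry.current_t())
for c in("scene","top"):
    im=vision.snapshot(c); cv2.imwrite(f"pics/{c}1.png",im[:,:,::-1])
a=vision.snapshot("scene")[180:280,230:380]; cv2.imwrite("pics/g1.png",cv2.resize(a,None,fx=4,fy=4,interpolation=2)[:,:,::-1])
E
```

```text
[-8.35600607e-01  4.01009131e-02  1.87826004e+00 -4.54035006e-04
  1.22139898e+00 -8.34370290e-01]
False
0.02156333760292484 7.99988121347269 [0.39809466 0.14553532 0.0321058 ] 7.1167
0.021596718880805426 8.25
```

View pics/g1.png

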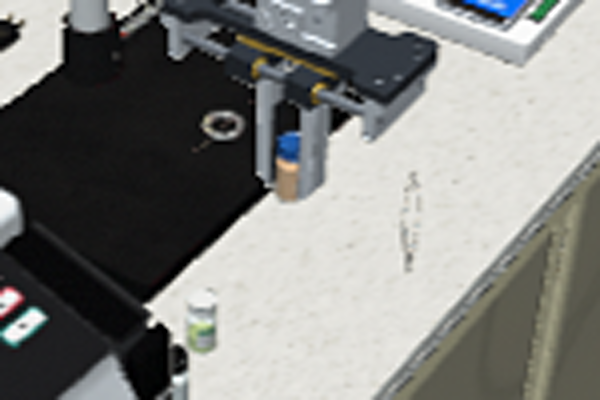

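The crop shows the blue vial held upright between the fingers, at about (288,168), with the white vial untouched at (202,320). Next I carry it round to the pan.

```bash
python3 - <<'E'
from h import *
r.move_l([.32,.08,.2],vel=.2)
r.move_l([.32,-.27,.2],vel=.25)
r.move_l([.5745,-.294,.2],vel=.2)
r.move_l([.5745,-.294,.09],vel=.12)
print(r.move_l([.5745,-.294,.0755],vel=.02,guard=2),telemetry.current_ee_pos(),telemetry.current_opening())
r.hold(.2)
gripper_to(.05)
r.hold(.2)
r.move_l([.5745,-.294,.19],vel=.1)
q=r.move_l([.45,-.24,.2],vel=.2)
r.move_to([.36,-.2,.2],down(.035))
print(telemetry.current_joints(),telemetry.current_t())
for c in("top","scene"):
    im=vision.snapshot(c)
    for t in("vial_blue_centre","cover_rib","pan_top"): print(c,t,[(np.round(d["at"],4),round(d["score"],2)) for d in models.mark_of(t,c)[:2]])
    a=im[150:255,350:460] if c=="top" else im[140:210,290:390]
    cv2.imwrite(f"pics/p_{c}.png",cv2.resize(a,None,fx=5,fy=5,interpolation=2)[:,:,::-1])
E
```

```text
True [ 0.57447016 -0.29391712  0.07784757] 0.02159985045555902
[-6.76287327e-01  4.98617191e-02  1.86910951e+00  6.33808397e-05
  1.22243616e+00  8.58768819e-01] 18.225
top vial_blue_centre [(array([ 0.5738, -0.2933,  0.0718]), 0.55)]
top cover_rib [(array([ 0.4532, -0.2649,  0.0658]), 0.82)]
top pan_top [(array([ 0.5752, -0.296 ,  0.0434]), 0.72)]
scene vial_blue_centre [(array([ 0.5718, -0.2927,  0.0697]), 0.63)]
scene cover_rib [(array([ 0.4504, -0.2641,  0.0633]), 0.53)]
scene pan_top [(array([ 0.5738, -0.2998,  0.0432]), 0.63)]
```

View pics/p_top.png

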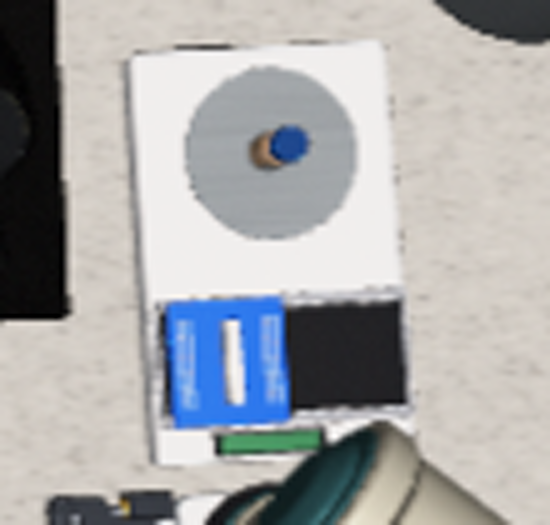

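View pics/p_scene.png

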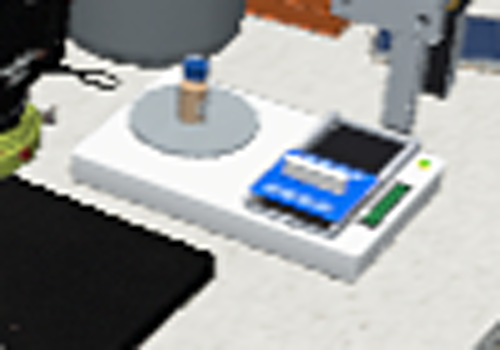

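The vial stands upright, with its foot at about (268,152) and the pan centre at (272,152) in the top crop. The rib is at (233,362). Next I open the cover.

```bash
python3 - <<'E'
from h import *
n=np.array([np.sin(.035),-np.cos(.035),0])
P=np.array([.4535,-.2655,.12])
gripper_to(.032)
r.move_l(P,vel=.2)
print(r.move_l([*P[:2],.078],vel=.06,guard=4),telemetry.current_ee_pos())
print(r.move_l(np.array([*P[:2],.078])+.095*n,vel=.04,guard=8))
e=telemetry.current_ee_pos(); print(e,telemetry.current_wrist_force(),telemetry.current_t())
r.move_l(np.array(e)-.003*n,vel=.03)
e=np.array(telemetry.current_ee_pos()); r.move_l([e[0],e[1],.14],vel=.12)
# clear view
r.move_l([.36,-.2,.2],vel=.2)
for c in("top","scene"):
    im=vision.snapshot(c)
    for t in("tare_key_top","cover_rib","vial_blue_centre"): print(c,t,[(np.round(d["at"],4),round(d["score"],2)) for d in models.mark_of(t,c)[:2]])
    if c=="top":
        b=blob(im,(45,100,60),(90,255,255),(370,195,440,255)); print(b[:3],[unproj(x[:2],.04,c) for x in b[:3]])
        cv2.imwrite("pics/o.png",cv2.resize(im[150:255,350:460],None,fx=5,fy=5,interpolation=2)[:,:,::-1])
print(telemetry.current_t())
E
```

```text
False [ 0.45375394 -0.26565806  0.07806597]
True
[ 0.45559412 -0.34411252  0.07731484] [-0.61241613 -0.68436446 -0.27405847] 22.5917
top tare_key_top [(array([ 0.4562, -0.2608,  0.041 ]), 0.37)]
top cover_rib [(array([ 0.4552, -0.3346,  0.0642]), 0.62)]
top vial_blue_centre [(array([ 0.5744, -0.2967,  0.0689]), 0.64)]
[(np.float64(403.1363636363636), np.float64(238.12121212121212), np.int32(66)), (np.float64(393.95081967213116), np.float64(222.04918032786884), np.int32(61))] [array([[ 0.40862595, -0.28947976,  0.04      ]]), array([[ 0.4551492 , -0.26508029,  0.04      ]])]
scene tare_key_top [(array([ 0.4518, -0.2693,  0.038 ]), 0.57)]
scene cover_rib [(array([ 0.4529, -0.3318,  0.0642]), 0.61)]
scene vial_blue_centre [(array([ 0.5727, -0.2953,  0.0688]), 0.6)]
24.9667
```

View pics/o.png

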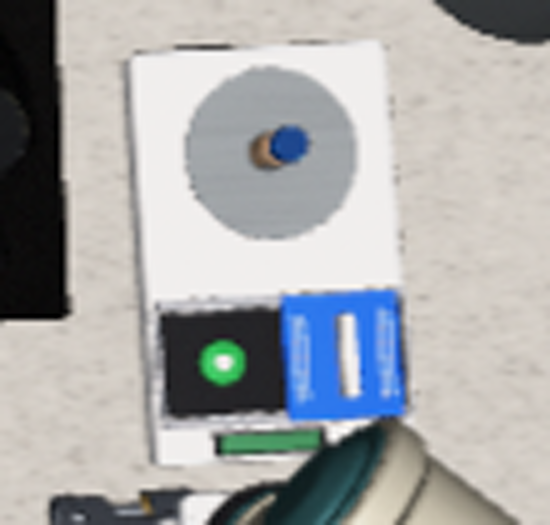

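The cover is fully right, with the rib at (347,355), and the key shows at (222,362), about (0.455, -0.264). Next I press the key.

```bash
python3 - <<'E'
from h import *
n=np.array([np.sin(.035),-np.cos(.035),0])
gripper_to(0)
r.move_l([.4553,-.264,.12],vel=.2)
r.move_l([.4553,-.264,.070],vel=.08)
f0=telemetry.current_wrist_force()
print(r.move_l([.4553,-.264,.057],vel=.015,guard=10)); print(telemetry.current_ee_pos(),telemetry.current_wrist_force()-np.array(f0))
r.hold(.3); print(telemetry.current_ee_pos(),telemetry.current_wrist_force()-np.array(f0))
r.move_l([.4553,-.264,.12],vel=.08)
print(telemetry.current_t())
E
```

```text
True
[ 0.45552419 -0.26414552  0.06023463] [-0.88639126  1.17590951  5.86250547]
[ 0.45552486 -0.26416927  0.06024662] [-0.87334203  0.39204451  5.47043441]
29.1167
```

```bash
python3 - <<'E'
from h import *
n=np.array([np.sin(.035),-np.cos(.035),0])
P=np.array([.4565,-.332,.078])
r.move_l([*P[:2],.12],vel=.15)
gripper_to(.032)
print(r.move_l(P,vel=.06,guard=4))
print(r.move_l(P-.095*n,vel=.04,guard=8))
e=np.array(telemetry.current_ee_pos()); print(e,telemetry.current_wrist_force())
r.move_l(e+.004*n,vel=.03)
e=np.array(telemetry.current_ee_pos()); r.move_l([e[0],e[1],.14],vel=.12)
r.move_l([.36,-.2,.2],vel=.2)
for c in("top","scene"):
    im=vision.snapshot(c)
    for t in("cover_rib","vial_blue_centre","vial_white_centre","vial_black_centre"): print(c,t,[(np.round(d["at"],4),round(d["score"],2)) for d in models.mark_of(t,c)[:2]])
    if c=="top": cv2.imwrite("pics/c.png",cv2.resize(im[150:255,350:460],None,fx=5,fy=5,interpolation=2)[:,:,::-1])
print(telemetry.current_t())
E
```

```text
False
True
[ 0.45400662 -0.25420437  0.07797531] [-0.61181194 -1.54056019  0.17184429]
top cover_rib [(array([ 0.4573, -0.2668,  0.0653]), 0.84)]
top vial_blue_centre [(array([ 0.5773, -0.2942,  0.0715]), 0.45)]
top vial_white_centre [(array([0.4256, 0.2106, 0.0247]), 0.49)]
top vial_black_centre [(array([0.4093, 0.2681, 0.0267]), 0.48)]
scene cover_rib [(array([ 0.4525, -0.2649,  0.064 ]), 0.51)]
scene vial_blue_centre [(array([ 0.572 , -0.2953,  0.0703]), 0.43)]
scene vial_white_centre [(array([0.4279, 0.2122, 0.019 ]), 0.53)]
scene vial_black_centre [(array([0.4079, 0.2657, 0.0179]), 0.41)]
35.1917
```

View pics/c.png

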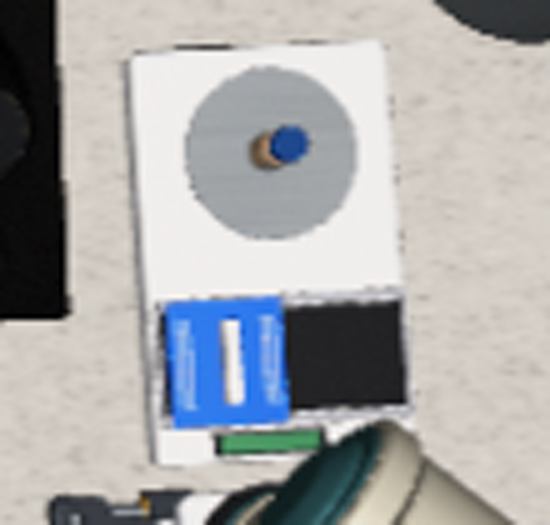

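The cover is home with the rib at (233,362). Its travel between the two stops works out at about 66 mm, and the vial still stands on the pan.

```bash
python3 -c "
from plant import r
print(r.sign_off())"
```

```text
the job is handed in; nothing more can be done
None
```

I completed every step in order and handed the job in at about 35 s: the vial stands near the middle of the pan, the tare key was pressed to its stop (not re-viewed after release), the cover is fully closed, and the other two vials were not moved.

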